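# Turn the medicine canister's label to the reader and slide the reader up to it

## Robot

A 6-joint arm with a two-finger parallel gripper is mounted at the origin on the work surface. World frame = base frame: x ahead of the robot, y to its left, z up, the work surface at z = 0. Lengths are in m, angles in rad, forces in N, time in s.
With the tool pointing down it reaches from about 0.35 to 0.85 m from the base axis. Payload 8.1 kg.
Tool frame: the origin (TCP) lies at the very end of the fingers, on their centre line; the grasp point (between the pads) lies 19 mm behind it; z points along the fingers, y is the line along which they close (so a half turn about z gives the same grasp; the last joint's range is limited). The gripper opens to 93 mm and grips with 3 to 60 N. Pads are 15 mm wide; open, the fingers measure 128 mm over their backs; the gripper's body (75 mm by 188 mm) begins 65 mm behind the grasp point.
Start: joints at [-1.404, 0.13, 1.488, -0, 1.523, -0.085], TCP at [0.15, -0.581, 0.219] pointing down, gripper open.
Joint ranges: [-2.96, 2.96], [-0.89, 2.26], [0.02, 2.5], [-1.34, 4.48], [0, 2.73], [-2.66, 2.66]. Speed limits (rad/s): [2.39, 2.39, 2.79, 3.14, 3.14, 3.14].

## Interface

Orientations are given as a rotation vector (axis times angle).
In Python, from plant import robot, imaging gives the robot as it stands.
- The arm moves only by the tool jog_arm, never from a script. Its argument "rows" is a list of rows, each a list of 2 entries, a list of its own where there are three numbers: the shift along the tool's x, y, z each as a share of 0.2 m, from -1 to 1, then the turn, a rotation vector about the tool's x, y, z each as a share of pi/2 rad, from -1 to 1. A call has 1 to 5 rows; each row is the pose to reach, as a shift and turn from the pose commanded when the call began, along the tool's axes at that moment; what a row does not reach only later rows make up. A row lasts 1/10 s, in which the tool goes at most 50 mm and 8.59 degrees, less where a joint would pass 70% of its speed; a pose out of reach is approached as far as the arm can. A call with a number of a shift or a turn outside -1 to 1 is refused whole. A call with a gripper value outside its range is refused whole. "hand" is the closure, from -1 (fully open) to 1 (shut), set as the call begins (left out, the last holds). The fingers move at their own pace and stop on an object; "squeeze" is the grip in N (left out, the last holds). Time passes only in rows, so rows that repeat a pose let the fingers close. It gives the time, the measured TCP pose, the force, the opening and the grip force at its end, in the units of the state.
- robot.read_state(): the state, without advancing time (a new reading comes with each control period).
- imaging.read_camera(name): name is "scene" or "top" or "wrist"; returns a dict with "frame" (420x560x3 uint8, red, green, blue), "vertical_fov" (degrees; the focal length in pixels is half the picture's height over the tangent of half this angle, whatever the lens; pixels are square), "cx", "cy" (the principal point, pixels), "R" (3x3) and "t" (3): a world point X has camera coordinates R X + t. Camera axes: x right, y down, z forward; pixel columns grow to the right and rows downward; lengths in m; the calibration is good to about 2 mm. The wrist camera is an equidistant fisheye: a pixel r from the principal point sees the ray r / f radians off the axis. A picture is of the moment at which its call begins. There is no depth.
- robot.close_job(): hands the job in; it is judged then, once.
The state is a dict: "t": time; "q": joint angles; "dq": joint speeds; "joint_torque": joint torques, N m; "tool_pos": TCP position; "orientation": TCP orientation; "force": force on the tool from outside, world axes, zero at the start; "wrist_torque": the same for the moment, N m; "opening": finger opening in m; "gripper_force": force on a finger pad.
Only numpy, scipy, OpenCV 4.12 (cv2) and the standard library are available. Lean on these libraries where they do the work, as an engineer would, in place of code of your own. Each camera call takes 0.05 s, during which the arm holds its last target. There are 200 camera calls.

## Task

Get the medicine canister on the side table read: leaving it standing in its swivel cup, push it round by its side clasp until its printed label squarely faces the reader's window. Then slide the reader gently along its track until the window touches the label, without pressing hard, and let go of everything. Leave the other things on the table where they are.

Things in the scene. Friction and masses are not known exactly. Their poses are not given: they have to be found in the camera images.
- station: fixed white board 345 x 130 x 12 mm with a grey swivel cup (110 mm diameter, rim 34 and floor 24 mm above the table) and, along its +x, the reader's track. Origin at table height under the cup's axis; x points from cup to reader, z up; board from x = -75 to +270 mm. The cup turns endlessly either way with slight friction (0.05 N m) and stays where it is left
- canister: closed steel canister, 96 mm diameter, 100 mm high, 0.3 to 0.65 kg, too wide to grasp, loose in the swivel cup with 1.5 mm play, turning with it; top 124 mm above the table. Origin at the centre of its underside; z up; x points out through the label's middle. It faces the reader when its x points as the station's x; it starts 50 degrees or more away, either way
- label (a point): middle of the paper label printed with dark bars (60 mm round the wall, 50 mm high), on the canister's wall 48 mm from its axis and 50 mm above its underside; axes as the canister's
- clasp (a point): the canister's dark steel side clasp, on the far side of it, 180 degrees from the label: a rigid upright block 14 mm wide, 45 mm high (69 to 114 mm above the table), standing out from the wall to 70 mm from the axis. This point is in its middle, 60 mm from the axis; axes as the canister's
- reader: white block 60 mm long (x), 72 mm wide, 88 mm high, top 108 mm above the table. It slides only along the track, towards the canister (-x) until it touches it; friction (2.5 N, plus 12 N per m/s) holds it where it is left. Origin at the centre of its underside; axes as the station's. Its flat back, for pushing, is 30 mm from the origin to +x. Starts 60 to 85 mm short
- window (a point): middle of the reader's flat black window (46 mm wide, 44 mm high), which looks to -x and stands 10 mm proud of the block, 40 mm from its origin; 70 mm above the table; axes as the reader's
- mug: white mug, 88 mm high, 80 mm across, handle at its +y; origin under its centre; to be left alone
- bottle: brown glass bottle, 160 mm high, 60 mm across; origin under its centre; to be left alone
- remote: black remote control lying flat, 150 x 44 x 18 mm, long side along its x; origin under its centre; to be left alone
- candle: glass candle jar with lid, 75 mm high, 68 mm across; origin under its centre; to be left alone
- books: two stacked books, 150 x 210 x 45 mm; origin under their centre; to be left alone
- shaker: small white ceramic shaker, 72 mm high, 40 mm across; origin under its centre; to be left alone
There are look-alikes about, which are no part of the job. What is shaped like the canister but orange, red or turquoise is not meant.

How it is judged:
By the outcome, as a careful person would: the job done as asked, in the order asked, and still so for the second after the job is handed in, with the robot touching nothing.
It also fails if it takes over 67 s, if anything falls off the work surface, if the arm or the gripper's body presses on something with over 40 N, if the wrist force passes 120 N, or if a joint passes its speed limit or range.

## Working session

There is one attempt and no reset: what is moved stays moved. The work goes in short steps, Python scripts to look and compute and a tool call to move; the robot and the scene stay as the last step left them, time stands still between calls to the robot, and variables do not carry over. Pictures are saved under pics/ and viewed, at most 11 in all, crops included, and the job is handed in when it is done.

Besides the shell and the picture viewer there is one more tool, called by a JSON object that holds its "name" and its "arguments", one argument or row to a line. jog_arm: Moves the arm, as the interface text tells. Its arguments: {"type":"object","properties":{"rows":{"type":"array"},"hand":{"type":"number"},"squeeze":{"type":"number"}},"required":["rows"]}

```bash
mkdir -p pics; ls; cat > h.py <<'E'
import numpy as np, cv2
from plant import robot, imaging
def grab(n):
    c=imaging.read_camera(n); c['f']=210/np.tan(np.radians(c['vertical_fov'])/2); return c
def proj(c,X,fish=False):
    p=np.asarray(c['R'])@np.asarray(X,float)+np.asarray(c['t'])
    if fish:
        r=np.hypot(p[0],p[1]); th=np.arctan2(r,p[2]); s=c['f']*th/max(r,1e-9)
        return np.array([c['cx']+s*p[0],c['cy']+s*p[1]])
    return np.array([c['cx']+c['f']*p[0]/p[2],c['cy']+c['f']*p[1]/p[2]])
def ray(c,u,v,fish=False):
    d=np.array([u-c['cx'],v-c['cy']])/c['f']
    if fish:
        r=np.hypot(*d); d3=np.array([*(d/max(r,1e-9)*np.sin(r)),np.cos(r)])
    else: d3=np.array([*d,1.])
    R=np.asarray(c['R']); return -R.T@np.asarray(c['t']), R.T@d3
def onz(c,u,v,z,fish=False):
    o,d=ray(c,u,v,fish); return o+d*(z-o[2])/d[2]
def save(n,im): cv2.imwrite('pics/'+n,im[:,:,::-1])
E
python3 - <<'E'
from h import *
a=grab('scene');b=grab('top')
import pickle; pickle.dump((a,b),open('first.pkl','wb'))
for n,c in(('scene.png',a),('top.png',b)): save(n,c['frame'])
print({k:b[k] for k in b if k!='frame'},{k:a[k] for k in a if k!='frame'})
print(robot.read_state())
E
```

```text
pics
{'vertical_fov': 47.78385581232264, 'cx': 287.5107689924259, 'cy': 215.90568419389032, 'R': array([[-0.02417607, -0.99968702, -0.00643286],
       [-0.99684253,  0.02459311, -0.07549932],
       [ 0.07563389,  0.00458727, -0.9971251 ]]), 't': array([0.01969275, 0.57683756, 1.4850928 ]), 'f': np.float64(474.07224003482554)} {'vertical_fov': 46.661697300860624, 'cx': 281.39187068917226, 'cy': 214.4787013121279, 'R': array([[ 0.52627601,  0.8503043 , -0.00401933],
       [ 0.71798614, -0.44690326, -0.53364161],
       [-0.45555401,  0.27795696, -0.84570117]]), 't': array([-0.30807175, -0.35956447,  1.56047377]), 'f': np.float64(486.89277697933574)}
{'t': 0.1, 'q': array([-1.40443607e+00,  1.31125823e-01,  1.48915543e+00, -3.70931552e-05,
        1.52303772e+00, -8.54192467e-02]), 'dq': array([ 0.00013258, -0.00093258, -0.00310734, -0.00131816,  0.00043302,
        0.00039246]), 'joint_torque': array([ 1.82627820e-03, -5.61339927e+01, -4.93095875e+01,  7.71190692e-02,
        2.90496508e-02, -4.03159788e-05]), 'tool_pos': array([ 0.14938595, -0.58056171,  0.21767658]), 'orientation': array([-3.11502105e+00, -3.94236914e-01,  1.67770743e-04]), 'force': array([-0.17545043, -0.07402547,  0.22061465]), 'wrist_torque': array([0.02317018, 0.00158603, 0.02576721]), 'gripper_force': 0.0, 'opening': 0.09285213125178028}
```

View pics/scene.png

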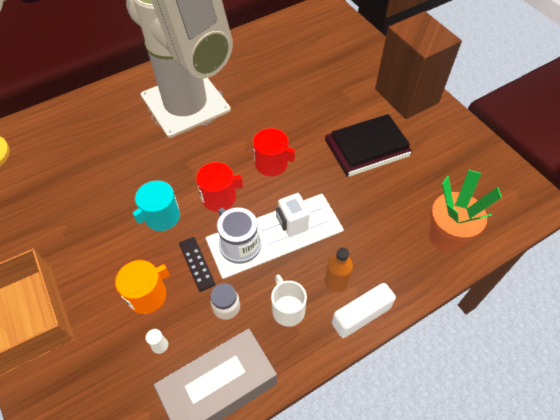

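View pics/top.png

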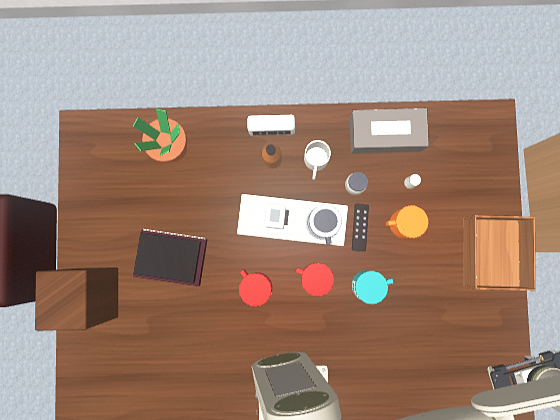

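Candidates: steel canister in a white board's cup, scene (239,235) / top (325,222). Look-alikes are red (217,187) and (270,152), turquoise (157,205) and orange (142,286) in the scene view. The steel one on the board with the reader is the target; I'll check it in one close crop.

```bash
python3 - <<'E'
from h import *
import pickle; a,b=pickle.load(open('first.pkl','rb'))
A=cv2.resize(a['frame'][185:285,195:355],None,fx=5,fy=5,interpolation=cv2.INTER_CUBIC)[:,:800]
save('cropA.png',A)
B=cv2.resize(b['frame'][180:260,225:365],None,fx=5.5,fy=5.5,interpolation=cv2.INTER_CUBIC)
save('cropB.png',B)
E
```

```text
(no output)
```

View pics/cropA.png

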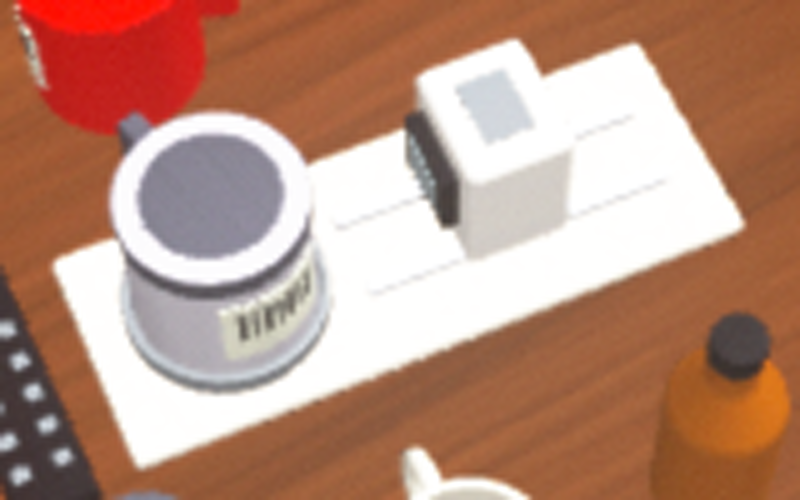

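View pics/cropB.png

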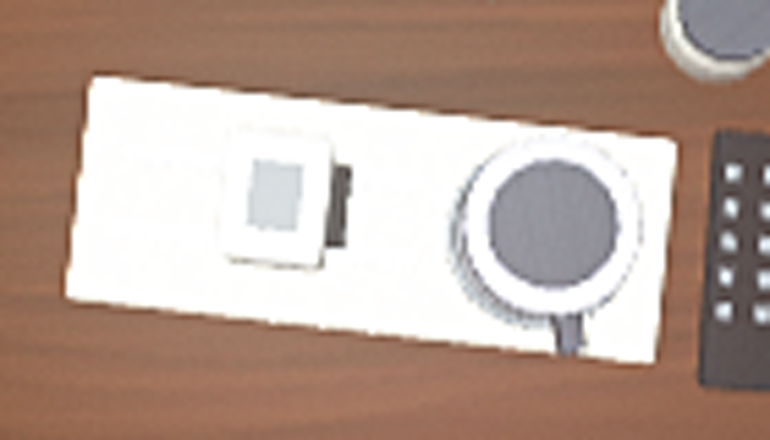

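The crops show the steel canister: lid centre at A(210,195) and B(553,222), clasp at A(133,128) and B(571,335), bars label at A(268,312). The reader sits at +x with its black window facing the canister.

```bash
python3 - <<'E'
from h import *
import pickle; a,b=pickle.load(open('first.pkl','rb'))
T=lambda u,v:(u/5.5+225-.4,v/5.5+180-.4); S=lambda u,v:(u/5+195-.4,v/5+185-.4)
def tri(s,t):
    M=np.zeros((3,3));y=np.zeros(3)
    for c,p in((a,S(*s)),(b,T(*t))):
        o,d=ray(c,*p);d/=np.linalg.norm(d);P=np.eye(3)-np.outer(d,d);M+=P;y+=P@o
    return np.linalg.solve(M,y)
tc=np.array([onz(b,*T(*p),.012) for p in((93,76),(678,140),(655,362),(67,297))])
sc=np.array([onz(a,*S(*p),.012) for p in((637,42),(743,225),(140,467),(53,262))])
print(tc.round(4));print(sc.round(4))
for n,s,t in(('lid',(210,195),(553,222)),('claspTip',(130,122),(570,352)),('readerTopc',(490,108),(279,197))): print(n,tri(s,t).round(4))
# station fit from top corners + scene
for nm,K in(('top',tc),('sc',sc)):
    ctr=K.mean(0); 
    i=[0,1,2,3]
    if nm=='top': x=((K[0]+K[3])-(K[1]+K[2]))/2
    else: x=((K[0]+K[1])-(K[2]+K[3]))/2
    L=np.linalg.norm(x); x/=L; print(nm,'ctr',ctr.round(4),'L',L,'yaw',np.degrees(np.arctan2(x[1],x[0])),'cup',(ctr-x*.0975).round(4))
lt=onz(b,*T(553,222),.124);ls=onz(a,*S(210,195),.124);print('lid',lt,ls)
ct=onz(b,*T(571,340),.114);cs=onz(a,*S(133,123),.114);print('clasp',ct,cs)
E
```

```text
[[ 0.654   0.1517  0.012 ]
 [ 0.608  -0.1885  0.012 ]
 [ 0.4793 -0.1708  0.012 ]
 [ 0.5252  0.1689  0.012 ]]
[[ 0.5304  0.167   0.012 ]
 [ 0.6578  0.1481  0.012 ]
 [ 0.6129 -0.19    0.012 ]
 [ 0.4844 -0.1733  0.012 ]]
lid [ 0.5545 -0.1068  0.1206]
claspTip [ 0.4846 -0.1156  0.1009]
readerTopc [0.5733 0.0415 0.1018]
top ctr [ 0.5666 -0.0097  0.012 ] L 0.3430244530726761 yaw 82.29877724877939 cup [ 0.5536 -0.1063  0.012 ]
sc ctr [ 0.5714 -0.012   0.012 ] L 0.34221149188378996 yaw 82.36625712117092 cup [ 0.5584 -0.1087  0.012 ]
lid [ 0.55461336 -0.10591789  0.124     ] [ 0.55620947 -0.10817584  0.124     ]
clasp [ 0.49119195 -0.11445098  0.114     ] [ 0.49377404 -0.11814331  0.114     ]
```

```bash
cat >> h.py <<'E'
from scipy.spatial.transform import Rotation as Ro
C=np.array([.5555,-.107]); YAW=82.33
def go(x,y,z,yaw):
    s=robot.read_state(); R=Ro.from_rotvec(s['orientation'])
    T=Ro.from_matrix(np.array([[np.cos(yaw),np.sin(yaw),0],[np.sin(yaw),-np.cos(yaw),0],[0,0,-1]]))
    d=R.inv().apply(np.array([x,y,z])-s['tool_pos'])/.2
    r=(R.inv()*T).as_rotvec()/(np.pi/2)
    print('t',round(s['t'],2),'pos',s['tool_pos'].round(4),'F',s['force'].round(2),'open',round(s['opening'],4)); print('shift',d.round(3),'turn',r.round(4))
def polar(r,deg): return C+r*np.array([np.cos(np.radians(deg)),np.sin(np.radians(deg))])
E
python3 - <<'E'
from h import *
print(polar(.062,188.5)); go(*polar(.062,188.5),.24,np.radians(8.5))
E
```

```text
[ 0.49418102 -0.11616418]
t 0.1 pos [ 0.1494 -0.5806  0.2177] F [-0.18 -0.07  0.22] open 0.0929
shift [ 2.248 -1.819 -0.108] turn [-0.0011 -0.      0.0658]
```

{"name": "jog_arm", "arguments": {
  "rows": [
    [[0.25, -0.2, -0.1], [0, 0, 0.03]],
    [[0.5, -0.4, -0.11], [0, 0, 0.066]],
    [[0.75, -0.6, -0.11], [0, 0, 0.066]],
    [[1, -0.8, -0.11], [0, 0, 0.066]],
    [[1, -0.8, -0.11], [0, 0, 0.066]]
  ]
}}

```text
t: 0.6
tool_pos: [0.2988, -0.3813, 0.2402]
orientation: [-3.133, -0.232, 0.0]
force: [0.8, -0.2, -0.3]
opening: 0.0932
gripper_force: 0.0
```

```bash
python3 - <<'E'
from h import *
go(*polar(.062,188.5),.24,np.radians(8.5))
E
```

```text
t 0.6 pos [ 0.2988 -0.3813  0.2402] F [ 0.76 -0.22 -0.33] open 0.0932
shift [ 1.161e+00 -1.168e+00  1.000e-03] turn [-0.0002 -0.     -0.0005]
```

{"name": "jog_arm", "arguments": {
  "rows": [
    [[0.2, -0.2, 0], [0, 0, 0]],
    [[0.4, -0.4, 0], [0, 0, 0]],
    [[0.6, -0.6, 0], [0, 0, 0]],
    [[0.8, -0.8, 0], [0, 0, 0]],
    [[0.8, -0.8, 0], [0, 0, 0]]
  ]
}}

```text
t: 1.1
tool_pos: [0.4342, -0.1981, 0.2403]
orientation: [-3.132, -0.236, -0.0]
force: [0.2, 0.2, -0.3]
opening: 0.0932
gripper_force: 0.0
```

{"name": "jog_arm", "arguments": {
  "rows": [
    [[0, 0, 0], [0, 0, 0]],
    [[0, 0, 0], [0, 0, 0]]
  ]
}}

```text
t: 1.3
tool_pos: [0.4327, -0.201, 0.2402]
orientation: [-3.133, -0.235, 0.001]
force: [-0.1, -0.1, 0.3]
opening: 0.093
gripper_force: 0.0
```

```bash
python3 - <<'E'
from h import *
c=grab('wrist'); save('w1.png',cv2.resize(c['frame'],(800,600)))
import pickle; pickle.dump(c,open('w1.pkl','wb'))
print(proj(c,[*C,.124],True)*800/560, proj(c,[*polar(.07,188.5),.114],True)*800/560)
go(*polar(.062,188.5),.24,np.radians(8.5))
E
```

```text
[276.69922114  88.10538046] [282.34590284 198.49010279]
t 1.35 pos [ 0.4323 -0.2017  0.2402] F [ 0.07 -0.18  0.16] open 0.0935
shift [ 0.369 -0.377  0.001] turn [-0.      0.0005  0.    ]
```

View pics/w1.png

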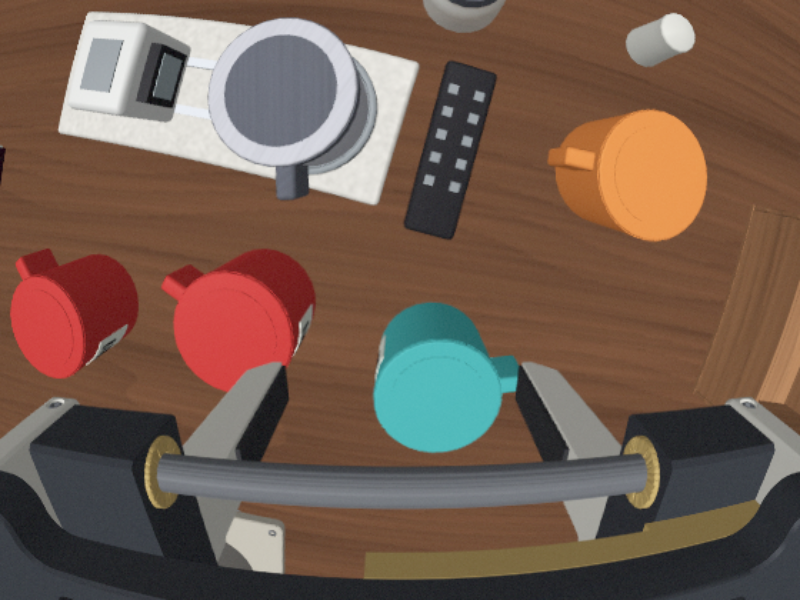

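Wrist view: lid centre about (281,91), clasp's top tip about (292,196), reader at (120,70), all clear of the red, turquoise and orange look-alikes.

```bash
python3 - <<'E'
from h import *
import pickle; c=pickle.load(open('w1.pkl','rb')); k=.7
l=onz(c,281*k,90*k,.124,True); t=onz(c,292*k,192*k,.114,True)
print(l,t,t-l,np.linalg.norm((t-l)[:2]),np.degrees(np.arctan2(*(t-l)[1::-1])))
K=np.array([onz(c,u*k,v*k,.012,True) for u,v in((88,13),(419,63),(379,204),(59,132))])
x=((K[0]+K[3])-(K[1]+K[2]))/2;L=np.linalg.norm(x);x/=L
print(K.round(4),L,np.degrees(np.arctan2(x[1],x[0])),K.mean(0)-.0975*x)
E
```

```text
[ 0.55448031 -0.10992824  0.124     ] [ 0.49112221 -0.12321977  0.114     ] [-0.06335809 -0.01329153 -0.01      ] 0.06473725964082695 -168.1520573041893
[[ 0.6524  0.1471  0.012 ]
 [ 0.6075 -0.1906  0.012 ]
 [ 0.4825 -0.1755  0.012 ]
 [ 0.5274  0.1634  0.012 ]] 0.3412776806674519 82.44010639981043 [ 0.55462468 -0.11055556  0.012     ]
```

```bash
sed -i 's/C=np.array.*YAW/C=np.array([.555,-.109]); YAW/' h.py; python3 - <<'E'
from h import *
go(*polar(.065,190.5),.085,np.radians(10.5))
E
```

```text
t 1.35 pos [ 0.4323 -0.2017  0.2402] F [ 0.07 -0.18  0.16] open 0.0935
shift [ 0.351 -0.356  0.776] turn [-0.      0.0005 -0.0222]
```

{"name": "jog_arm", "arguments": {
  "rows": [
    [[0.17, -0.18, 0], [0, 0, -0.022]],
    [[0.35, -0.356, 0], [0, 0, -0.022]],
    [[0.35, -0.356, 0.15], [0, 0, -0.022]],
    [[0.35, -0.356, 0.3], [0, 0, -0.022]],
    [[0.35, -0.356, 0.35], [0, 0, -0.022]]
  ]
}}

```text
t: 1.85
tool_pos: [0.4892, -0.121, 0.167]
orientation: [-3.127, -0.284, 0.008]
force: [-1.0, 0.1, -1.2]
opening: 0.0929
gripper_force: 0.0
```

{"name": "jog_arm", "arguments": {
  "rows": [
    [[0, 0, 0.12], [0, 0, 0]],
    [[0, 0, 0.24], [0, 0, 0]],
    [[0, 0, 0.34], [0, 0, 0]],
    [[0, 0, 0.425], [0, 0, 0]],
    [[0, 0, 0.425], [0, 0, 0]]
  ]
}}

```text
t: 2.35
tool_pos: [0.4894, -0.1214, 0.0836]
orientation: [-3.127, -0.283, 0.006]
force: [0.5, 0.0, -0.3]
opening: 0.0936
gripper_force: 0.0
```

{"name": "jog_arm", "arguments": {
  "rows": [
    [[0, 0, 0], [0, 0, 0]],
    [[0, 0, 0], [0, 0, 0]],
    [[0, 0, 0], [0, 0, 0]],
    [[0, 0, 0], [0, 0, 0]],
    [[0, 0, 0], [0, 0, 0]]
  ],
  "hand": 0.4,
  "squeeze": 5
}}

```text
t: 2.85
tool_pos: [0.4919, -0.1207, 0.0861]
orientation: [3.128, 0.287, 0.001]
force: [-0.0, -0.5, -0.5]
opening: 0.0572
gripper_force: 0.0
```

```bash
python3 - <<'E'
from h import *
go(*polar(.065,190.5),.085,np.radians(10.5))
c=grab('wrist'); save('w2.png',cv2.resize(c['frame'],(800,600)))
E
```

```text
t 2.85 pos [ 0.4919 -0.1207  0.0861] F [-0.   -0.53 -0.48] open 0.0572
shift [-0.004  0.     0.006] turn [ 0.0003 -0.0005 -0.0003]
```

View pics/w2.png

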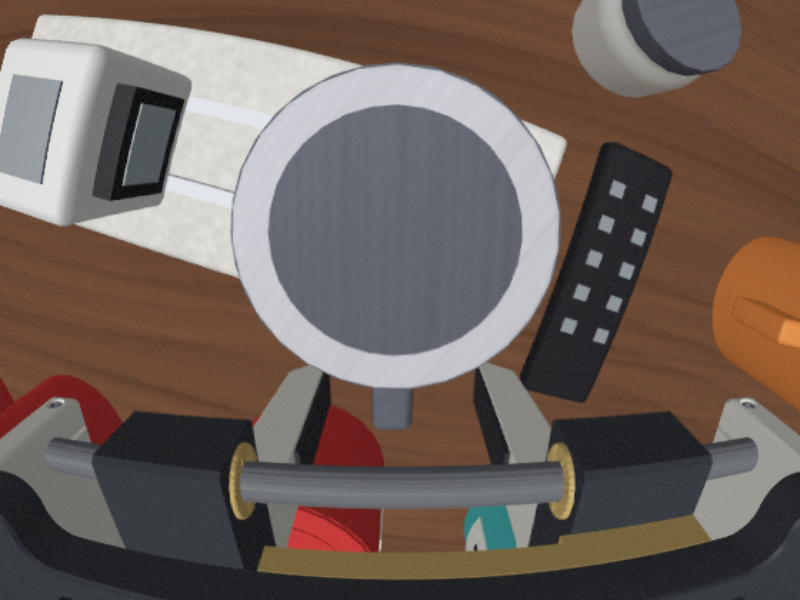

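Clasp (393,405) lies between the fingers and the lid is centred at (396,228). Now narrow the cage and swing it round in arcs.

{"name": "jog_arm", "arguments": {
  "rows": [
    [[0, 0, 0], [0, 0, 0]],
    [[0, 0, 0], [0, 0, 0]],
    [[0, 0, 0], [0, 0, 0]],
    [[0, 0, 0], [0, 0, 0]],
    [[0, 0, 0], [0, 0, 0]]
  ],
  "hand": 0.6
}}

```text
t: 3.4
tool_pos: [0.4914, -0.1205, 0.0855]
orientation: [-3.128, -0.287, 0.0]
force: [0.1, -0.4, 0.1]
opening: 0.0193
gripper_force: 0.4
```

{"name": "jog_arm", "arguments": {
  "rows": [
    [[0.0005, 0.017, 0], [0, 0, -0.033]],
    [[0.002, 0.034, 0], [0, 0, -0.067]],
    [[0.004, 0.051, 0], [0, 0, -0.1]],
    [[0.007, 0.068, 0], [0, 0, -0.133]],
    [[0.011, 0.084, 0], [0, 0, -0.167]]
  ]
}}

```text
t: 3.9
tool_pos: [0.4968, -0.1366, 0.0855]
orientation: [-3.063, -0.696, -0.0]
force: [-0.0, -0.6, 0.7]
opening: 0.0184
gripper_force: 0.4
```

{"name": "jog_arm", "arguments": {
  "rows": [
    [[0.0005, 0.017, 0], [0, 0, -0.033]],
    [[0.002, 0.034, 0], [0, 0, -0.067]],
    [[0.004, 0.051, 0], [0, 0, -0.1]],
    [[0.007, 0.068, 0], [0, 0, -0.133]],
    [[0.011, 0.084, 0], [0, 0, -0.167]]
  ]
}}

```text
t: 4.4
tool_pos: [0.506, -0.1509, 0.0854]
orientation: [-2.946, -1.091, 0.0]
force: [0.2, 0.9, 1.4]
opening: 0.0189
gripper_force: 0.4
```

{"name": "jog_arm", "arguments": {
  "rows": [
    [[0.0005, 0.017, 0], [0, 0, -0.033]],
    [[0.002, 0.034, 0], [0, 0, -0.067]],
    [[0.004, 0.051, 0], [0, 0, -0.1]],
    [[0.007, 0.068, 0], [0, 0, -0.133]],
    [[0.011, 0.084, 0], [0, 0, -0.167]]
  ]
}}

```text
t: 4.9
tool_pos: [0.5185, -0.1621, 0.0854]
orientation: [-2.777, -1.467, 0.0]
force: [-0.5, 1.1, -0.0]
opening: 0.0187
gripper_force: 0.4
```

{"name": "jog_arm", "arguments": {
  "rows": [
    [[0.0005, 0.017, 0], [0, 0, -0.033]],
    [[0.002, 0.034, 0], [0, 0, -0.067]],
    [[0.004, 0.051, 0], [0, 0, -0.1]],
    [[0.007, 0.068, 0], [0, 0, -0.133]],
    [[0.011, 0.084, 0], [0, 0, -0.167]]
  ]
}}

```text
t: 5.4
tool_pos: [0.5336, -0.1698, 0.0853]
orientation: [-2.562, -1.817, 0.0]
force: [-0.3, 1.4, -0.6]
opening: 0.0186
gripper_force: 0.4
```

```bash
python3 - <<'E'
from h import *
go(*polar(.065,262.4),.085,np.radians(82.4))
c=grab('wrist'); save('w3.png',cv2.resize(c['frame'],(800,600)))
import pickle; pickle.dump(c,open('w3.pkl','wb'))
E
```

```text
t 5.4 pos [ 0.5336 -0.1698  0.0853] F [-0.27  1.45 -0.59] open 0.0186
shift [0.004 0.066 0.002] turn [-0.0004 -0.0002 -0.1299]
```

View pics/w3.png

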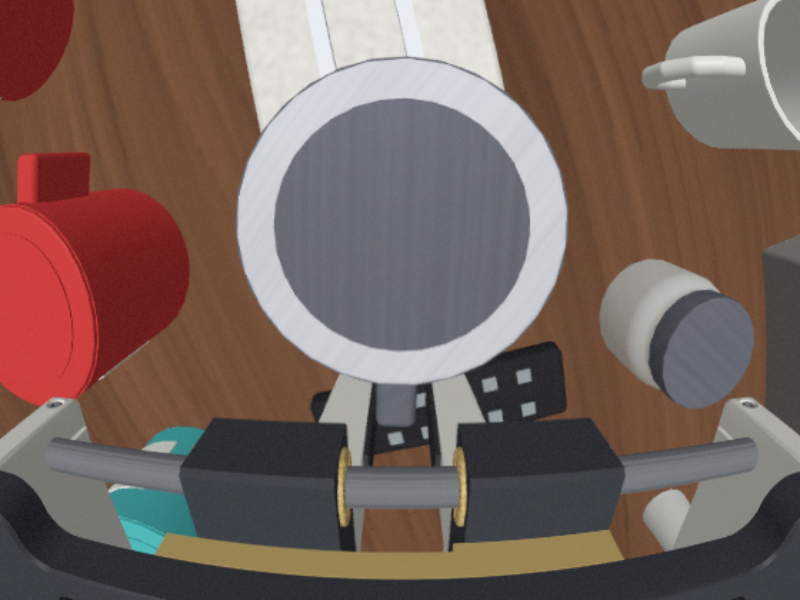

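Wrist: lid centre (402,224), clasp (396,405) against the left (pushing) finger; it follows well.

```bash
python3 - <<'E'
from h import *
import pickle; c=pickle.load(open('w3.pkl','rb')); k=.7
l=onz(c,402.5*k,220.5*k,.124,True)
# lid edge circle extents
E_=np.array([onz(c,u*k,v*k,.124,True)[:2] for u,v in((237,220),(567,222),(404,57),(402,384))])
print(l,E_[:2].mean(0),E_[2:].mean(0),np.linalg.norm(E_[0]-E_[1]),np.linalg.norm(E_[2]-E_[3]))
t=onz(c,396*k,402*k,.114,True);print(t,np.linalg.norm((t-l)[:2]),np.degrees(np.arctan2(*(t-l)[1::-1]))+360)
# track lines/board edges at z=.012: left edge & right edge
for p,q in(((238,0),(260,118)),((484,0),(504,88)),((307,0),(324,68)),((397,0),(411,57))):
    P,Q=[onz(c,u*k,v*k,.012,True) for u,v in(p,q)]; d=P-Q; print(P[:2],np.degrees(np.arctan2(d[1],d[0])))
E
```

```text
[ 0.55624239 -0.1069661   0.124     ] [ 0.55644499 -0.10604771] [ 0.55575628 -0.10877467] 0.09452642128763154 0.09499134638980591
[ 0.53403991 -0.1638963   0.114     ] 0.06110644693095773 248.6944780042454
[0.51075725 0.02911629] 82.09146177252218
[ 0.6319578  -0.01923167] 81.94593680065427
[0.54537342 0.01174175] 84.37067210565537
[ 0.58882438 -0.00598593] 83.07423936942557
```

{"name": "jog_arm", "arguments": {
  "rows": [
    [[0.0005, 0.017, 0], [0, 0, -0.033]],
    [[0.002, 0.034, 0], [0, 0, -0.067]],
    [[0.004, 0.051, 0], [0, 0, -0.1]],
    [[0.007, 0.068, 0], [0, 0, -0.134]],
    [[0.009, 0.077, 0], [0, 0, -0.152]]
  ]
}}

```text
t: 5.95
tool_pos: [0.5487, -0.1733, 0.0853]
orientation: [-2.328, -2.108, 0.0]
force: [-0.4, 0.7, 0.6]
opening: 0.0189
gripper_force: 0.4
```

{"name": "jog_arm", "arguments": {
  "rows": [
    [[0, 0, 0], [0, 0, 0]],
    [[0, 0, 0], [0, 0, 0]]
  ]
}}

```text
t: 6.15
tool_pos: [0.5487, -0.1734, 0.0855]
orientation: [2.331, 2.106, -0.0]
force: [0.1, -0.5, -0.6]
opening: 0.0191
gripper_force: 0.0
```

```bash
python3 - <<'E'
from h import *
import pickle
s=robot.read_state(); R=Ro.from_rotvec(s['orientation']).as_matrix()
print(s['tool_pos'],np.degrees(np.arctan2(R[1,0],R[0,0])),s['force'],s['opening'])
c=grab('wrist'); a=grab('scene'); b=grab('top'); pickle.dump((c,a,b),open('w4.pkl','wb'))
W=np.zeros((600,800,3),np.uint8)
W[:315,:420]=cv2.resize(c['frame'],(420,315),interpolation=cv2.INTER_AREA)
W[:300,420:800]=cv2.resize(a['frame'][195:285,205:319],(380,300),interpolation=cv2.INTER_CUBIC)
W[320:600,:400]=cv2.resize(c['frame'][190:330,180:380],(400,280))
W[310:600,420:780]=cv2.resize(b['frame'][185:258,270:360],(360,290),interpolation=cv2.INTER_CUBIC)
save('m4.png',W)
E
```

```text
[ 0.5487329  -0.17338769  0.08551562] 84.184120528725 [ 0.0532522  -0.49482995 -0.56437536] 0.01914233722513535
```

View pics/m4.png

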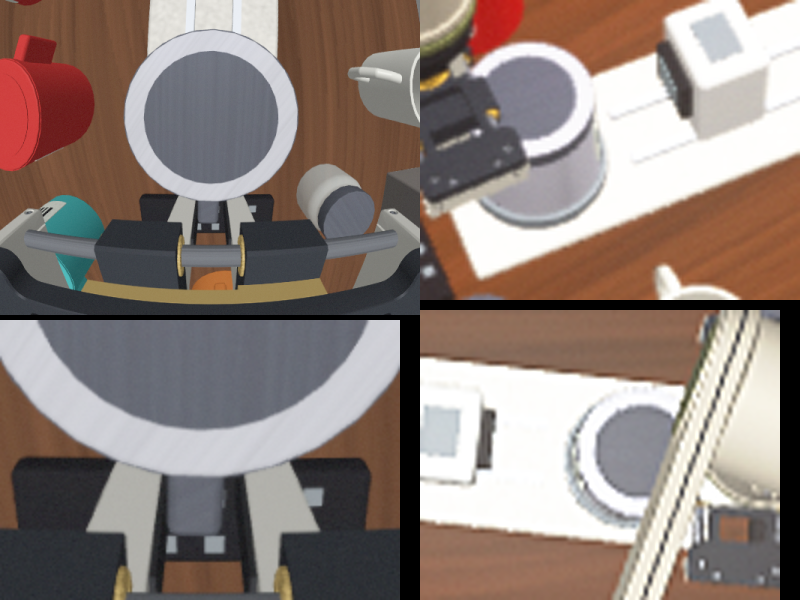

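Wrist (native px): clasp centre about (277,282), lid centre about (281,153). The label is now on the hidden reader side.

```bash
python3 - <<'E'
from h import *
import pickle; c,a,b=pickle.load(open('w4.pkl','rb'))
l0=onz(c,281.3,153,.124,True); print('l',l0)
# lid edges (upper-left panel, /0.75)
E_=[onz(c,u/.75,v/.75,.124,True)[:2] for u,v in((124.5,114),(298,116),(211,29),(211,200))]
cc=(E_[0]+E_[1])/2; c2=(E_[2]+E_[3])/2; print(cc,c2)
t=onz(c,277,283,.114,True)[:2]
for l in(l0[:2],cc,c2,(cc+c2)/2,np.array([.556,-.108])): d=t-l; print(np.linalg.norm(d),np.degrees(np.arctan2(d[1],d[0]))+360)
for p,q in(((150,0),(147.5,52)),((278,0),(276,52)),((189,0),(186,34)),((236,0),(234,32))):
    P,Q=[onz(c,u/.75,v/.75,.012,True) for u,v in(p,q)]; d=P-Q; print(P[:2],np.degrees(np.arctan2(d[1],d[0])))
E
```

```text
l [ 0.55563474 -0.10642229  0.124     ]
[ 0.55594654 -0.10548196] [ 0.55548741 -0.10804915]
0.06260465977016569 262.2915792932887
0.06357857332351831 262.1267986620986
0.06097278174398678 262.2237181132781
0.06227565526915029 262.17424454103116
0.06109289197448419 261.7536418716612
[0.50628001 0.00833111] 82.63028949879083
[ 0.6338759  -0.00388885] 80.86585491922727
[0.5451102  0.00123221] 80.09149027648401
[ 0.59099234 -0.00330464] 80.38076372366332
```

Clasp is at 262.2° against a target of 262.35°, so the label is square. Open, back off and rise.

{"name": "jog_arm", "arguments": {
  "rows": [
    [[0, 0, 0], [0, 0, 0]],
    [[0, 0, 0], [0, 0, 0]],
    [[0, 0, 0], [0, 0, 0]],
    [[0, 0, 0], [0, 0, 0]]
  ],
  "hand": 0
}}

```text
t: 6.7
tool_pos: [0.5488, -0.1734, 0.0856]
orientation: [2.33, 2.108, -0.0]
force: [0.7, 0.1, -0.1]
opening: 0.0447
gripper_force: 0.0
```

{"name": "jog_arm", "arguments": {
  "rows": [
    [[0, 0, -0.1], [0, 0, 0]],
    [[0, 0, -0.25], [0, 0, 0]],
    [[0, 0, -0.45], [0, 0, 0]],
    [[0, 0, -0.65], [0, 0, 0]],
    [[0, 0, -0.8], [0, 0, 0]]
  ]
}}

```text
t: 7.2
tool_pos: [0.5493, -0.1736, 0.2486]
orientation: [2.328, 2.106, 0.002]
force: [0.9, 0.4, 0.5]
opening: 0.0464
gripper_force: 0.0
```

{"name": "jog_arm", "arguments": {
  "rows": [
    [[0.2, 0, 0], [0, 0, 0.02]],
    [[0.4, 0, 0], [0, 0, 0.02]],
    [[0.6, 0, 0], [0, 0, 0.02]],
    [[0.8, 0, 0], [0, 0, 0.02]],
    [[1, 0, 0], [0, 0, 0.02]]
  ],
  "hand": 1
}}

```text
t: 7.7
tool_pos: [0.5687, 0.0271, 0.2457]
orientation: [2.363, 2.07, 0.0]
force: [0.1, -1.0, -0.6]
opening: 0.0113
gripper_force: 0.0
```

```bash
sed -i 's/C=np.array.*YAW/C=np.array([.5558,-.108]); YAW/' h.py; python3 - <<'E'
from h import *
go(*polar(.2125,82.4),.06,np.radians(82.4))
c=grab('scene'); t=grab('top'); w=grab('wrist')
import pickle; pickle.dump((c,t,w),open('w5.pkl','wb'))
W=np.zeros((600,800,3),np.uint8)
W[:300,:400]=cv2.resize(c['frame'][195:285,205:325],(400,300),interpolation=cv2.INTER_CUBIC)
W[300:,:400]=cv2.resize(t['frame'][180:255,260:360],(400,300),interpolation=cv2.INTER_CUBIC)
W[:300,400:]=cv2.resize(w['frame'],(400,300),interpolation=cv2.INTER_AREA)
save('m5.png',W)
E
```

```text
t 7.7 pos [0.5687 0.0271 0.2457] F [ 0.15 -1.01 -0.59] open 0.0113
shift [0.384 0.025 0.928] turn [ 0.0002 -0.      0.0005]
```

View pics/m5.png

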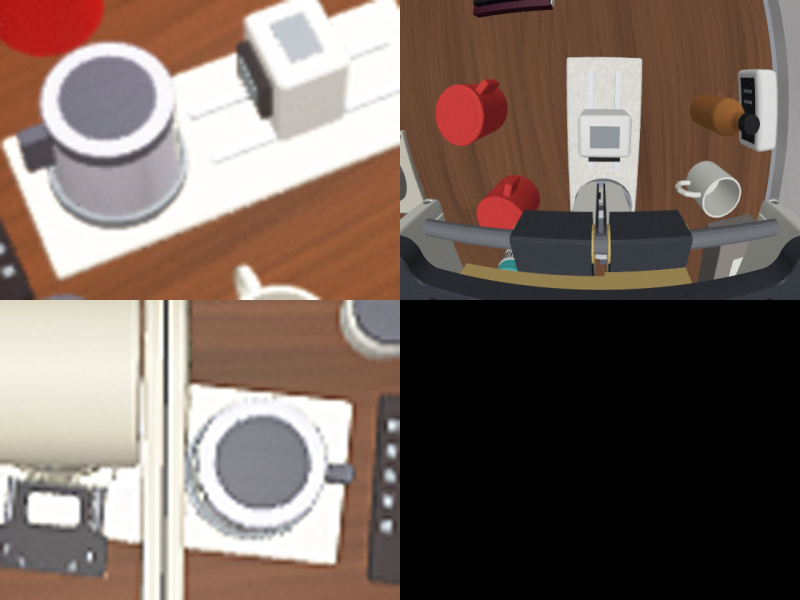

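Scene and top show the clasp pointing away from the reader: top panel clasp (341,473), lid (263,462). In the wrist panel the reader's top back edge is at (605,111).

```bash
python3 - <<'E'
from h import *
import pickle; c,t,w=pickle.load(open('w5.pkl','rb'))
g=lambda u,v:(u/4+260-.4,(v-300)/4+180-.4); h=lambda u,v:(u/400*120+205-.4,v/300*90+195-.4)
for cam,f,L,K in((t,g,(263,462),(342,473)),(c,h,(107,98),(33,136))):
    l=onz(cam,*f(*L),.124);k=onz(cam,*f(*K),.114);d=k-l;print(l,np.linalg.norm(d),np.degrees(np.arctan2(d[1],d[0]))+360)
n=lambda u,v:((u-400)*1.4,v*1.4)
s=np.array([np.cos(np.radians(82.4)),np.sin(np.radians(82.4))])
for p in((605,111),(605,155)):
    P=onz(w,*n(*p),.108,True)[:2];print(P,(P-C)@s,(P-C)@[-s[1],s[0]])
E
```

```text
[ 0.55419423 -0.10651051  0.124     ] 0.060784189002784886 261.3655899469308
[ 0.55732225 -0.1085165   0.124     ] 0.05954442742703114 264.24599257976877
[0.58026061 0.07624094] 0.18585755311217597 0.00012130355345701482
[0.57286598 0.01645233] 0.12561616873570494 -0.00045645348731512516
```

{"name": "jog_arm", "arguments": {
  "rows": [
    [[0.2, 0.012, 0], [0, 0, 0]],
    [[0.42, 0.025, 0], [0, 0, 0]],
    [[0.42, 0.025, 0.05], [0, 0, 0]],
    [[0.42, 0.025, 0.2], [0, 0, 0]],
    [[0.42, 0.025, 0.35], [0, 0, 0]]
  ]
}}

```text
t: 8.35
tool_pos: [0.5854, 0.107, 0.1753]
orientation: [2.362, 2.069, 0.002]
force: [-0.3, 0.0, -1.0]
opening: 0.0008
gripper_force: 0.0
```

{"name": "jog_arm", "arguments": {
  "rows": [
    [[0, 0, 0.12], [0, 0, 0]],
    [[0, 0, 0.25], [0, 0, 0]],
    [[0, 0, 0.4], [0, 0, 0]],
    [[0, 0, 0.55], [0, 0, 0]],
    [[0, 0, 0.58], [0, 0, 0]]
  ]
}}

```text
t: 8.85
tool_pos: [0.5814, 0.1062, 0.0549]
orientation: [-2.361, -2.067, 0.01]
force: [-1.2, -0.3, -0.1]
opening: 0.0004
gripper_force: 0.0
```

{"name": "jog_arm", "arguments": {
  "rows": [
    [[-0.015, 0, 0], [0, 0, 0]],
    [[-0.03, 0, 0], [0, 0, 0]],
    [[-0.045, 0, 0], [0, 0, 0]],
    [[-0.06, 0, 0], [0, 0, 0]],
    [[-0.075, 0, 0], [0, 0, 0]]
  ]
}}

```text
t: 9.35
tool_pos: [0.5835, 0.0931, 0.0607]
orientation: [2.362, 2.07, 0.002]
force: [-0.2, -0.9, 0.2]
opening: 0.0005
gripper_force: 0.0
```

```bash
cat > st.py <<'E'
from h import *
s=robot.read_state(); u=np.array([np.cos(np.radians(82.4)),np.sin(np.radians(82.4))])
d=s['tool_pos'][:2]-C; R=Ro.from_rotvec(s['orientation']).as_matrix()
print(s['t'],'along',d@u,'side',d@[-u[1],u[0]],'z',s['tool_pos'][2],'Fx',s['force'][:2]@u,s['force'],s['opening'],np.degrees(np.arctan2(R[1,0],R[0,0])))
E
python3 st.py
```

```text
9.35 along 0.2030053809184933 side -0.0008300528079271727 z 0.06070879939529386 Fx -0.9626737014061871 [-0.22285251 -0.94147034  0.24447318] 0.0004695964020168195 82.4673364428847
```

{"name": "jog_arm", "arguments": {
  "rows": [
    [[-0.015, 0, 0], [0, 0, 0]],
    [[-0.03, 0, 0], [0, 0, 0]],
    [[-0.045, 0, 0], [0, 0, 0]],
    [[-0.06, 0, 0], [0, 0, 0]],
    [[-0.075, 0, 0], [0, 0, 0]]
  ]
}}

```text
t: 9.85
tool_pos: [0.5808, 0.0787, 0.0595]
orientation: [-2.362, -2.07, -0.001]
force: [0.5, 1.9, -0.0]
opening: 0.0008
gripper_force: 1.4
```

{"name": "jog_arm", "arguments": {
  "rows": [
    [[-0.015, 0, 0], [0, 0, 0]],
    [[-0.03, 0, 0], [0, 0, 0]],
    [[-0.045, 0, 0], [0, 0, 0]],
    [[-0.06, 0, 0], [0, 0, 0]],
    [[-0.075, 0, 0], [0, 0, 0]]
  ]
}}

```text
t: 10.35
tool_pos: [0.5787, 0.0635, 0.0595]
orientation: [-2.362, -2.071, 0.0]
force: [-0.4, 3.0, 0.5]
opening: 0.0004
gripper_force: 1.4
```

{"name": "jog_arm", "arguments": {
  "rows": [
    [[-0.015, 0, 0], [0, 0, 0]],
    [[-0.03, 0, 0], [0, 0, 0]],
    [[-0.045, 0, 0], [0, 0, 0]],
    [[-0.06, 0, 0], [0, 0, 0]],
    [[-0.075, 0, 0], [0, 0, 0]]
  ]
}}

```text
t: 10.85
tool_pos: [0.5766, 0.0485, 0.0595]
orientation: [-2.362, -2.071, 0.0]
force: [-1.8, 2.7, 1.0]
opening: 0.0007
gripper_force: 1.4
```

{"name": "jog_arm", "arguments": {
  "rows": [
    [[-0.015, 0, 0], [0, 0, 0]],
    [[-0.03, 0, 0], [0, 0, 0]],
    [[-0.045, 0, 0], [0, 0, 0]],
    [[-0.06, 0, 0], [0, 0, 0]],
    [[-0.075, 0, 0], [0, 0, 0]]
  ]
}}

```text
t: 11.35
tool_pos: [0.5748, 0.0337, 0.0595]
orientation: [-2.362, -2.071, 0.0]
force: [-0.8, 4.1, 0.6]
opening: 0.0005
gripper_force: 1.4
```

```bash
python3 st.py
```

```text
11.35 along 0.14292348551702463 side -5.079505308529368e-05 z 0.05948098630795612 Fx 3.916154960936728 [-0.78757042  4.05594547  0.62149629] 0.0004596080849838129 82.4670465870919
```

{"name": "jog_arm", "arguments": {
  "rows": [
    [[-0.01, 0, 0], [0, 0, 0]],
    [[-0.02, 0, 0], [0, 0, 0]],
    [[-0.03, 0, 0], [0, 0, 0]],
    [[-0.04, 0, 0], [0, 0, 0]],
    [[-0.05, 0, 0], [0, 0, 0]]
  ]
}}

```text
t: 11.85
tool_pos: [0.5735, 0.0239, 0.0595]
orientation: [-2.362, -2.071, 0.0]
force: [-1.9, 2.8, -0.9]
opening: 0.0005
gripper_force: 1.4
```

{"name": "jog_arm", "arguments": {
  "rows": [
    [[-0.003, 0, 0], [0, 0, 0]],
    [[-0.006, 0, 0], [0, 0, 0]],
    [[-0.009, 0, 0], [0, 0, 0]],
    [[-0.012, 0, 0], [0, 0, 0]],
    [[-0.015, 0, 0], [0, 0, 0]]
  ]
}}

```text
t: 12.35
tool_pos: [0.5732, 0.021, 0.0595]
orientation: [2.363, 2.071, 0.0]
force: [-0.8, 3.3, -1.3]
opening: 0.0006
gripper_force: 1.3
```

```bash
python3 st.py; python3 - <<'E'
from h import *
a=grab('scene'); save('s6.png',cv2.resize(a['frame'][195:285,205:325],(800,600),interpolation=cv2.INTER_CUBIC))
E
```

```text
12.35 along 0.13016462658923117 side -0.00020166497252969295 z 0.05953532188502483 Fx 3.1645151239688025 [-0.79082344  3.29807841 -1.30416341] 0.0005822111475272628 82.46662992161004
```

View pics/s6.png

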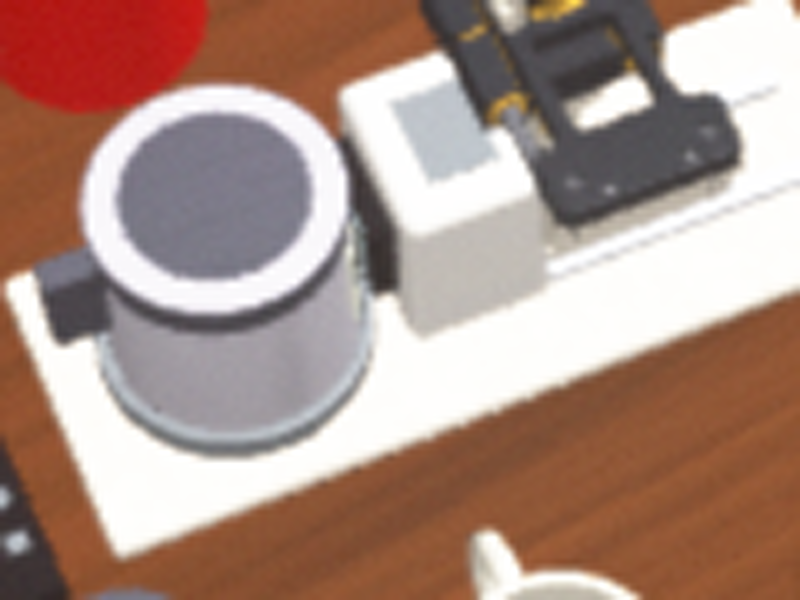

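The reader is a few mm short (window edge near (375,290), wall (365,270)). Creep in.

{"name": "jog_arm", "arguments": {
  "rows": [
    [[-0.002, 0, 0], [0, 0, 0]],
    [[-0.004, 0, 0], [0, 0, 0]],
    [[-0.006, 0, 0], [0, 0, 0]],
    [[-0.008, 0, 0], [0, 0, 0]],
    [[-0.01, 0, 0], [0, 0, 0]]
  ]
}}

```text
t: 12.9
tool_pos: [0.573, 0.019, 0.0595]
orientation: [2.363, 2.071, 0.0]
force: [-0.0, 2.6, -1.4]
opening: 0.0007
gripper_force: 1.3
```

```bash
python3 st.py
```

```text
12.9 along 0.1281537793382634 side -0.00020342605728545618 z 0.05953947684868963 Fx 2.6226203448151653 [-0.01307301  2.64760713 -1.44121512] 0.0006725938683154773 82.46871264945236
```

{"name": "jog_arm", "arguments": {
  "rows": [
    [[-0.001, 0, 0], [0, 0, 0]],
    [[-0.002, 0, 0], [0, 0, 0]],
    [[-0.003, 0, 0], [0, 0, 0]],
    [[-0.004, 0, 0], [0, 0, 0]],
    [[-0.005, 0, 0], [0, 0, 0]]
  ]
}}

```text
t: 13.4
tool_pos: [0.5729, 0.0187, 0.0595]
orientation: [-2.362, -2.071, -0.001]
force: [0.7, 7.1, -2.6]
opening: 0.0003
gripper_force: 3.4
```

```bash
python3 st.py
```

```text
13.4 along 0.12782220673577074 side -0.00017953439141688696 z 0.05954145168154158 Fx 7.082040453198735 [ 0.70995419  7.05007558 -2.56021315] 0.00030179905128941385 82.47797725348153
```

Contact felt: force rose from 2.6 to 7 N and travel stopped. Back off along the track and rise.

{"name": "jog_arm", "arguments": {
  "rows": [
    [[0.01, 0, 0], [0, 0, 0]],
    [[0.05, 0, 0], [0, 0, 0]],
    [[0.12, 0, 0], [0, 0, 0]],
    [[0.2, 0, 0], [0, 0, 0]],
    [[0.2, 0, 0], [0, 0, 0]]
  ]
}}

```text
t: 13.9
tool_pos: [0.5783, 0.0602, 0.0597]
orientation: [-2.36, -2.073, -0.001]
force: [-0.3, 0.5, 0.3]
opening: 0.0003
gripper_force: 0.0
```

{"name": "jog_arm", "arguments": {
  "rows": [
    [[0, 0, -0.2], [0, 0, 0]],
    [[0, 0, -0.4], [0, 0, 0]],
    [[0, 0, -0.6], [0, 0, 0]],
    [[0, 0, -0.8], [0, 0, 0]],
    [[0, 0, -1], [0, 0, 0]]
  ]
}}

```text
t: 14.4
tool_pos: [0.5778, 0.058, 0.2613]
orientation: [2.362, 2.071, -0.0]
force: [0.9, 0.3, -0.4]
opening: 0.0005
gripper_force: 0.0
```

{"name": "jog_arm", "arguments": {
  "rows": [
    [[0.2, 0, 0], [0, 0, 0]],
    [[0.4, 0, 0], [0, 0, 0]],
    [[0.6, 0, 0], [0, 0, 0]],
    [[0.6, 0, 0], [0, 0, 0]],
    [[0.6, 0, 0], [0, 0, 0]]
  ]
}}

```text
t: 14.9
tool_pos: [0.5935, 0.1777, 0.2592]
orientation: [2.36, 2.073, -0.001]
force: [0.0, -0.9, -0.3]
opening: 0.0004
gripper_force: 0.0
```

```bash
python3 st.py; python3 - <<'E'
from h import *
a=grab('scene');b=grab('top')
W=np.zeros((600,800,3),np.uint8)
W[:,:400]=cv2.resize(a['frame'][190:280,215:275],(400,600),interpolation=cv2.INTER_CUBIC)
W[:300,400:]=cv2.resize(b['frame'][180:255,260:360],(400,300),interpolation=cv2.INTER_CUBIC)
W[300:,400:]=cv2.resize(a['frame'],(400,300),interpolation=cv2.INTER_AREA)
save('m7.png',W)
E
```

```text
14.9 along 0.28819968404438817 side 0.00041955841824752016 z 0.25917865323548944 Fx -0.9116287880873283 [ 0.01884352 -0.92222219 -0.3137889 ] 0.0003670472181278352 82.60567755504434
```

View pics/m7.png

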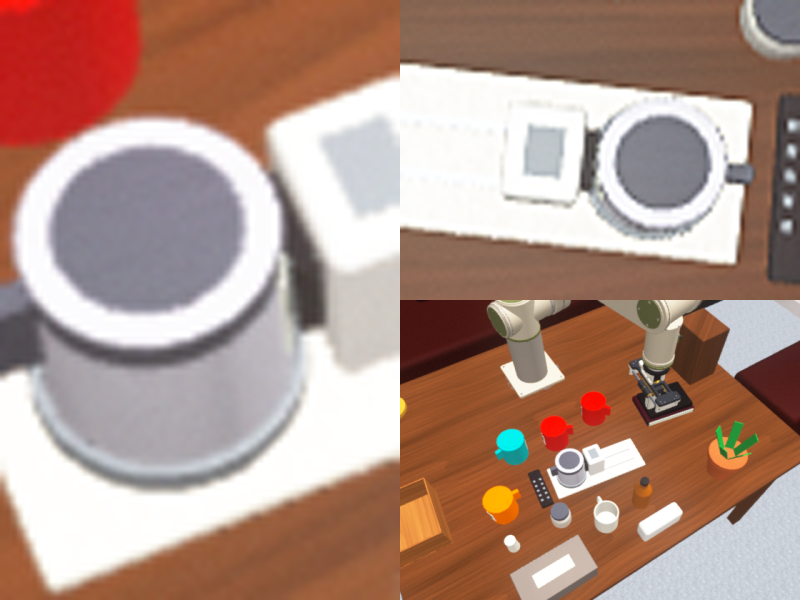

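The top panel shows the window (590,160) touching the wall, with the clasp (740,173) opposite. Everything else is unmoved and the arm is clear.

```bash
python3 -c "
from h import *
print(robot.close_job())"
```

```text
the job is handed in; nothing more can be done
None
```

The job is handed in at about 15 s: the label faces the reader's window to within about 1–2° by camera, the window touches the label (pushing force stopped at 7 N), and the arm is clear with nothing else moved; no verdict was returned.

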